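# Read the mill's temperature with a pistol thermometer and stand it on its dock

## Robot

A 6-joint arm with a two-finger parallel gripper is mounted at the origin on the work surface. World frame = base frame: x ahead of the robot, y to its left, z up, the work surface at z = 0. Lengths are in m, angles in rad, forces in N, time in s.
With the tool pointing down it reaches from about 0.3 to 0.775 m from the base axis. Payload 14.6 kg.
Tool frame: the origin (TCP) lies at the very end of the fingers, on their centre line; the grasp point (between the pads) lies 19 mm behind it; z points along the fingers, y is the line along which they close (so a half turn about z gives the same grasp; the last joint's range is limited). The gripper opens to 94 mm and grips with 3 to 60 N. Pads are 16 mm wide; open, the fingers measure 119 mm over their backs; the gripper's body (75 mm by 177 mm) begins 78 mm behind the grasp point.
Start: joints at [1.233, 0.3, 1.521, -0, 1.321, -0.067], TCP at [0.147, 0.53, 0.205] pointing down, gripper open.
Joint ranges: [-3.03, 3.03], [-0.79, 2.21], [0.23, 2.52], [-1.04, 4.18], [0, 3.07], [-2.55, 2.55]. Speed limits (rad/s): [2.22, 2.22, 2.57, 3.14, 3.14, 3.14].

## Interface

Orientations are given as [roll, pitch, yaw] about the fixed x, y, z axes, in that order (R = Rz(yaw) Ry(pitch) Rx(roll)).
In Python, from station import ctrl gives the robot as it stands.
- The arm moves only by the tool carry_out, never from a script. Its argument "motion" is text: rows parted by semicolons, each of 7 numbers parted by spaces: the shift along the world's x, y, z in m, then the turn, a rotation vector about the world's x, y, z in degrees, then the closure in counts, from 0 (fully open) to 255 (shut). In form: dx dy dz wx wy wz hand; .... A call has 1 to 20 rows; each row shifts and turns the commanded pose from where the row before left it; what a row does not reach is not made up. A row lasts 1/12 s, in which the tool goes at most 41.7 mm and 7.16 degrees, less where a joint would pass 70% of its speed; a pose out of reach is approached as far as the arm can. A call is refused whole if a number of a shift passes 0.0417 or a number of a turn 7.16, either way. A call with a gripper value outside its range is refused whole. The fingers move at their own pace and stop on an object; "grip_force" is the grip in N (left out, the last holds). Time passes only in rows, so rows that do not move let the fingers close. It gives the time, the measured TCP pose, the force, the opening and the grip force at its end, in the units of the state.
- ctrl.get_obs(): the state, without advancing time (a new reading comes with each control period).
- ctrl.camera(name): name is "scene" or "side" or "wrist"; returns a dict with "pixels" (480x640x3 uint8, red, green, blue), "range_z" (480x640 float32, m along the optical axis (not along the pixel's ray), 0 where there is no reading), "K" (3x3 intrinsics, pixels), "position" and "attitude" of the camera in the world. Camera axes: x right, y up, looking along -z (the intrinsics and any distortion apply to the point x, -y, -z); pixel columns grow to the right and rows downward; lengths in m; the calibration is good to about 2 mm. A picture is of the moment at which its call begins.
- ctrl.hand_in(): hands the job in; it is judged then, once.
The state is a dict: "time_s": time; "qpos": joint angles; "joint_vel": joint speeds; "tau": joint torques, N m; "ee_pos": TCP position; "eef_rot": TCP orientation; "force": force on the tool from outside, world axes, zero at the start; "moment": the same for the moment, N m; "grip_width": finger opening in m; "grip_force": force on a finger pad.
Only numpy, scipy, OpenCV 4.12 (cv2) and the standard library are available. Lean on these libraries where they do the work, as an engineer would, in place of code of your own. Each camera call takes 0.05 s, during which the arm holds its last target. There are 200 camera calls.

## Task

Check the mill's temperature: pick up the pistol-shaped infrared thermometer, point its nose squarely at the middle of the black disc on the mill's sloping white panel from about 100 mm away, and hold it still there for two to three seconds without touching the mill. Then stand it gently upright on the middle of the round orange dock, and let go and back away so that it stays standing by itself. Leave the wash bottle, the jar and the calculator where they are.

Things in the scene. Friction and masses are not known exactly. Their poses are not given: they have to be found in the camera images.
- thermometer: Loose, top-heavy pistol-shaped infrared thermometer, 0.28 kg, at the start standing upright on its foot on the bench. Origin: centre of the foot's underside; x axis = line of sight, out of the nose; z up along the handle. Black foot 50 (x) by 44 (y) by 12 mm, black handle 34 by 30 mm, yellow head (see head), black nose with red lens at +x, greenish screen at -x.
- head (a point): Centre of the thermometer's yellow head, at (0, 0, 140) mm in the thermometer's frame. The head is 110 (x) by 44 (y) by 50 (z) mm with flat parallel sides: grip it across y, from above. Under it the handle is narrower; a red trigger on the nose side need not be pressed.
- nose (a point): Centre of the lens, on the end of the 36 mm wide nose that stands 25 mm out of the head, at (80, 0, 140) mm in the thermometer's frame. The line of sight leaves from here along the thermometer's x axis.
- spot (a point): Point on the line of sight 100 mm in front of the lens, at (180, 0, 140) mm in the thermometer's frame: brought to the middle of the black disc when the aim is right.
- mill: Bench mill, fixed, dark grey, 160 (x) by 160 (y) by 160 (z) mm with a round aluminium feed cap on top (80 mm diameter, up to z = 210 mm, axis at x = -35 mm). Origin: centre of the underside; its x axis points out of its front. The upper front is a white panel that slopes back: from (80, 60) mm to (10, 160) mm in (x, z).
- patch: Black disc, 60 mm diameter, in the middle of the mill's white panel, at (45, 0, 110) mm in the mill's frame. Origin: the disc's centre on the panel's surface. Its z axis is the outward normal of the panel: forward from the mill's front and 35 degrees above the horizontal; its x axis points down the slope, y is level.
- dock: Round orange dock with a grey middle, fixed on the bench, 110 mm diameter, 12 mm high, flat on top, nothing to hold the thermometer. Origin: centre of its underside.
- dock_top (a point): Centre of the dock's flat top, 12 mm above the bench.
- wash_bottle: Bystander: loose white wash bottle, 70 mm diameter, 155 mm to the top of its orange cap, with a thin orange spout bent to one side up to 190 mm high and 58 mm out. Origin: centre of its underside.
- sample_jar: Bystander: loose jar with blue cap and paper label, 60 mm diameter, 90 mm high. Origin: centre of its underside.
- calculator: Bystander: loose pink desk calculator lying flat, 85 by 130 by 18 mm. Origin: centre of its underside.
- table: Stainless steel bench top, its surface at z = 0.

How it is judged:
By the outcome, as a careful person would: the job done as asked, in the order asked, and still so for the second after the job is handed in, with the robot touching nothing.
It also fails if it takes over 61 s, if anything falls off the work surface, if the arm or the gripper's body presses on something with over 40 N, if the wrist force passes 120 N, or if a joint passes its speed limit or range.

## Working session

There is one attempt and no reset: what is moved stays moved. The work goes in short steps, Python scripts to look and compute and a tool call to move; the robot and the scene stay as the last step left them, time stands still between calls to the robot, and variables do not carry over. Pictures are saved under pics/ and viewed, at most 10 in all, crops included, and the job is handed in when it is done.

Besides the shell and the picture viewer there is one more tool, called after "Call:" as name(argument=value, ...) on one line, values as JSON. carry_out: Moves the arm, as the interface text tells. Its arguments: {"type":"object","properties":{"motion":{"type":"string"},"grip_force":{"type":"number"}},"required":["motion"]}

```bash
mkdir -p pics
cat > h.py <<'E'
import numpy as np, cv2
from station import ctrl
from scipy.spatial.transform import Rotation as R
def snap(n,f):
    c=ctrl.camera(n); cv2.imwrite(f'pics/{f}.png',c['pixels'][:,:,::-1]); np.savez(f'{f}.npz',**c); return c
def pts(c):
    K=c['K'];z=c['range_z'];v,u=np.mgrid[:480,:640]
    p=np.stack([(u-K[0,2])/K[0,0]*z,-(v-K[1,2])/K[1,1]*z,-z],-1)
    A=np.array(c['attitude'],float)
    M=A if A.shape==(3,3) else R.from_euler('xyz',A).as_matrix()
    P=p@M.T+c['position']; P[z==0]=np.nan; return P
E
python3 - <<'E'
from h import *
for n in('scene','side'):
    c=snap(n,n+'0'); print({k:(v if k not in('pixels','range_z') else v.shape) for k,v in c.items()})
print(ctrl.get_obs())
E
```

```text
{'pixels': (480, 640, 3), 'range_z': (480, 640), 'K': array([[458.67925739,   0.        , 314.60289401],
       [  0.        , 458.67925739, 234.29307021],
       [  0.        ,   0.        ,   1.        ]]), 'position': array([ 1.14486561, -0.16516367,  0.74806574]), 'attitude': array([ 0.78575929, -0.01341258,  1.34610077])}
{'pixels': (480, 640, 3), 'range_z': (480, 640), 'K': array([[603.87326622,   0.        , 321.34994716],
       [  0.        , 603.87326622, 236.50190493],
       [  0.        ,   0.        ,   1.        ]]), 'position': array([ 0.17281279, -0.76832171,  1.09571574]), 'attitude': array([ 0.71029078, -0.00815982, -0.45724351])}
{'time_s': 0.1, 'qpos': array([ 1.23345236e+00,  3.00398693e-01,  1.52150486e+00,  2.44769666e-05,
        1.32071135e+00, -6.66425867e-02]), 'joint_vel': array([-0.00040959, -0.00079222, -0.00306394,  0.00085124, -0.00052834,
       -0.00222003]), 'tau': array([ 2.63386770e-03, -5.32638574e+01, -3.53286481e+01,  7.10228132e-02,
        2.35117658e-02,  7.91402613e-06]), 'ee_pos': array([0.14701608, 0.52974568, 0.2049583 ]), 'eef_rot': array([-3.14057426e+00, -9.17312312e-05,  2.87088516e+00]), 'force': array([ 0.53114114, -0.86336944, -0.10623741]), 'moment': array([ 0.05491168, -0.00809196,  0.03870538]), 'grip_force': 0.0, 'grip_width': 0.0941523090191918}
```

View pics/scene0.png

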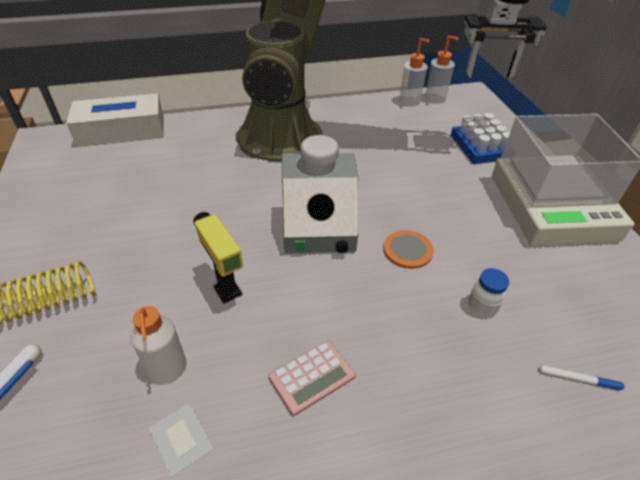

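View pics/side0.png

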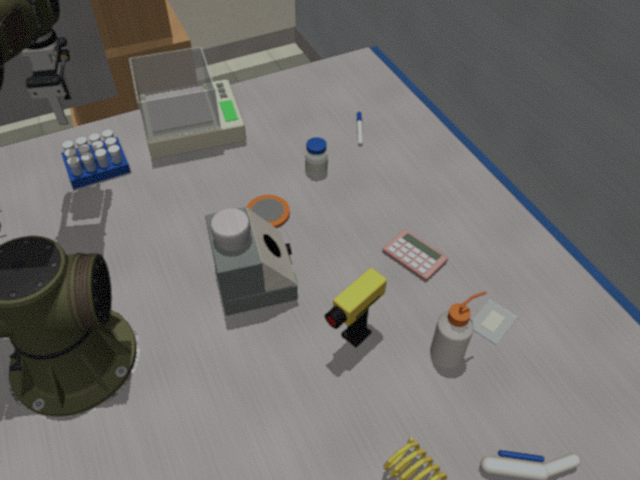

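The scene view shows the thermometer with its head near (218,245) and foot near (228,290). The mill disc is at (320,207), the dock at (408,248), the jar at (488,293), the bottle at (160,350) and the calculator at (312,375). The side view agrees: the head is at (360,295) with the nose at (333,317), pointing towards the robot's right.

```bash
cat > m.py <<'E'
from h import *
for n in('scene','side'):
    c=dict(np.load(n+'0.npz')); P=pts(c); I=c['pixels']; H=cv2.cvtColor(I,cv2.COLOR_RGB2HSV).astype(int)
    h,s,v=H[...,0],H[...,1],H[...,2]
    print(n)
    box={'scene':dict(head=(190,210,250,275),mill=(280,150,360,250),dock=(380,228,438,268),foot=(210,275,245,302),jar=(470,268,510,295),cap=(130,308,165,335)),
         'side':dict(head=(325,268,390,325),mill=(250,205,300,285),dock=(245,190,292,232),foot=(340,320,372,347),jar=(303,136,330,155),cap=(445,300,475,330))}[n]
    def sub(k,m):
        a=np.zeros_like(m);x0,y0,x1,y1=box[k];a[y0:y1,x0:x1]=1; return P[a&m&np.isfinite(P[...,0])]
    Y=sub('head',(h>20)&(h<35)&(s>150)); top=Y[Y[:,2]>.160]
    print('yellow z',Y[:,2].min(),Y[:,2].max(),'top n',len(top),cv2.minAreaRect((top[:,:2]*1000).astype(np.float32)))
    D=sub('dock',(h<15)&(s>150)); D=D[(D[:,2]>.005)&(D[:,2]<.02)]
    print('dock',cv2.minEnclosingCircle((D[:,:2]*1000).astype(np.float32)),np.median(D[:,2]))
    B=sub('foot',v<60); B=B[(B[:,2]<.02)&(B[:,2]>.006)]
    if len(B): print('foot',B.mean(0),cv2.minAreaRect((B[:,:2]*1000).astype(np.float32)))
    M=sub('mill',(v>0)); M=M[(M[:,2]>.07)&(M[:,2]<.15)]
    # panel plane: ransac
    rng=np.random.default_rng(0);best=None;bc=0
    for _ in range(300):
        a=M[rng.choice(len(M),3,False)];nn=np.cross(a[1]-a[0],a[2]-a[0]);nn/=np.linalg.norm(nn)+1e-12
        i=abs((M-a[0])@nn)<.002
        if i.sum()>bc and .4<abs(nn[2])<.75: bc=i.sum();best=i
    Q=M[best];o=Q.mean(0);nn=np.linalg.svd(Q-o)[2][2];nn*=np.sign(nn[2])
    print('panel n',nn,'elev',np.degrees(np.arcsin(nn[2])),'az',np.degrees(np.arctan2(nn[1],nn[0])),bc)
    K=sub('mill',(v<45)); K=K[(abs((K-o)@nn)<.004)&(K[:,2]>.07)&(K[:,2]<.15)]
    K=K[np.linalg.norm(K-np.median(K,0),axis=1)<.035]
    print('disc',K.mean(0),np.median(K,0),(K.max(0)+K.min(0))/2,np.ptp(K,0),len(K))
    J=sub('jar',(h>100)&(h<130)&(s>120)); J=J[J[:,2]>.085]; print('jar',J.mean(0))
    C=sub('cap',(h<15)&(s>150)); print('cap',C[C[:,2]>.14].mean(0),np.ptp(C,0))
E
python3 m.py
```

```text
scene
yellow z 0.06894643064508876 0.1674303621793345 top n 121 ((549.2300415039062, -208.7310791015625), (113.06053924560547, 38.61062240600586), 29.517253875732422)
dock ((513.3836059570312, 201.67514038085938), 54.76435470581055) 0.012066999264477296
foot [ 0.55608137 -0.20073239  0.01264855] ((544.5626220703125, -200.09715270996094), (49.68438720703125, 41.341712951660156), 18.637033462524414)
panel n [ 0.80309764 -0.15145664  0.57627691] elev 35.18910377293545 az -10.680005856898743 2515
disc [0.44847526 0.01521759 0.11069217] [0.44879518 0.01520366 0.11069631] [0.44880135 0.01535111 0.1107697 ] [0.03306961 0.05303564 0.04283722] 482
jar [0.69112786 0.29005544 0.09007023]
cap [ 0.69859822 -0.31708449  0.16008465] [0.06778759 0.03810037 0.05167062]
side
yellow z 0.06588612120399984 0.1660700920181596 top n 66 ((539.8021240234375, -221.92140197753906), (107.3362808227539, 33.90892028808594), 1.0223393440246582)
dock ((512.9127197265625, 198.85250854492188), 55.750244140625) 0.010874864486690172
foot [ 0.53658186 -0.21276405  0.01183014] ((542.2481689453125, -204.0990447998047), (51.0609130859375, 42.983192443847656), 17.835847854614258)
panel n [ 0.80559264 -0.14876312  0.57348934] elev 34.99390852796709 az -10.462544983787856 1129
disc [0.44833263 0.01283049 0.11047965] [0.44820141 0.01255508 0.11104396] [0.44802222 0.01311456 0.1117354 ] [0.02867242 0.05022541 0.04681606] 157
jar [0.68607082 0.28687232 0.08891732]
cap [ 0.68407682 -0.3259656   0.15437467] [0.03905406 0.03887975 0.04878408]
```

Call:
carry_out(motion="0 0 0.02 0 0 0 0;0 0 0.02 0 0 0 0;0 0 0.02 0 0 0 0;0 0 0.02 0 0 0 0;0 0 0.02 0 0 0 0;0.0124 -0.0229 0 0 0 -4.58 0;0.0124 -0.0229 0 0 0 -4.58 0;0.0124 -0.0229 0 0 0 -4.58 0;0.0124 -0.0229 0 0 0 -4.58 0;0.0124 -0.0229 0 0 0 -4.58 0;0.0124 -0.0229 0 0 0 -4.58 0;0.0124 -0.0229 0 0 0 -4.58 0;0.0124 -0.0229 0 0 0 -4.58 0;0.0124 -0.0229 0 0 0 -4.58 0;0.0124 -0.0229 0 0 0 -4.58 0;0.0124 -0.0229 0 0 0 -4.58 0;0.0124 -0.0229 0 0 0 -4.58 0;0.0124 -0.0229 0 0 0 -4.58 0;0.0124 -0.0229 0 0 0 -4.58 0;0.0124 -0.0229 0 0 0 -4.58 0")

```text
time_s: 1.77
ee_pos: [0.3334, 0.1852, 0.3053]
eef_rot: [-3.141, 0.0, 1.668]
force: [0.0, -0.6, -0.0]
grip_width: 0.0939
grip_force: 0.0
```

Call:
carry_out(motion="0.0124 -0.0229 0 0 0 -4.58 0;0.0124 -0.0229 0 0 0 -4.58 0;0.0124 -0.0229 0 0 0 -4.58 0;0.0124 -0.0229 0 0 0 -4.58 0;0.0124 -0.0229 0 0 0 -4.58 0;0.0124 -0.0229 0 0 0 -4.58 0;0.0124 -0.0229 0 0 0 -4.58 0;0.0124 -0.0229 0 0 0 -4.58 0;0.0124 -0.0229 0 0 0 -4.58 0;0.0124 -0.0229 0 0 0 -4.58 0;0.0124 -0.0229 0 0 0 -4.58 0;0.0124 -0.0229 0 0 0 -4.58 0;0.0124 -0.0229 0 0 0 -4.58 0;0.0124 -0.0229 0 0 0 -4.58 0;0.0124 -0.0229 0 0 0 -4.58 0;0.0124 -0.0229 0 0 0 -4.58 0;0.0124 -0.0229 0 0 0 -4.58 0;0 0 0 0 0 0 0;0 0 0 0 0 0 0")

```text
time_s: 3.35
ee_pos: [0.5439, -0.2035, 0.3044]
eef_rot: [-3.14, 0.001, 0.312]
force: [-0.1, 0.7, 0.3]
grip_width: 0.0942
grip_force: 0.0
```

Run:
```python
from h import *
c=snap('wrist','w1');P=pts(c);I=c['pixels'];H=cv2.cvtColor(I,cv2.COLOR_RGB2HSV).astype(int)
o=ctrl.get_obs();print(o['time_s'],o['ee_pos'],o['eef_rot'],o['qpos'])
m=(H[...,0]>20)&(H[...,0]<35)&(H[...,1]>130)&(P[...,2]>.155)&(P[...,2]<.175)
T=P[m];print(len(T),np.median(T[:,2]),cv2.minAreaRect((T[:,:2]*1000).astype(np.float32)))
q=P[(P[...,2]>.1)&(P[...,2]<.15)&(H[...,2]<60)];print(len(q),q.mean(0))
```

```text
3.4 [ 0.54372154 -0.20273638  0.30486028] [-3.14071329e+00  7.76102352e-04  3.13616417e-01] [-4.20076505e-01  3.18210074e-01  1.26982700e+00  1.33435304e-04
  1.55472083e+00  8.37101522e-01]
6439 0.16421443921937173 ((540.9408569335938, -200.706787109375), (112.49712371826172, 43.345115661621094), 19.619035720825195)
3069 [ 0.42458012 -0.01267526  0.11931964]
```

View pics/w1.png

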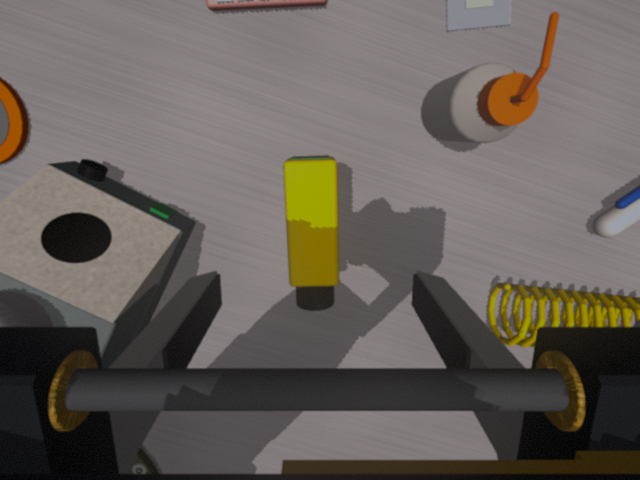

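The wrist view shows the head lying between the fingers, screen end at (310,160) and nose at (315,298), pointing towards the robot. The disc is at (76,238). The head needs a 1.6° turn and about 3 mm of correction before I descend.

Call:
carry_out(motion="-0.0028 0.002 0 0 0 1.6 0;0 0 -0.015 0 0 0 0;0 0 -0.015 0 0 0 0;0 0 -0.015 0 0 0 0;0 0 -0.015 0 0 0 0;0 0 -0.015 0 0 0 0;0 0 -0.015 0 0 0 0;0 0 -0.015 0 0 0 0;0 0 -0.015 0 0 0 0;0 0 -0.015 0 0 0 0;0 0 -0.013 0 0 0 0;0 0 -0.012 0 0 0 0;0 0 -0.012 0 0 0 0;0 0 -0.012 0 0 0 0;0 0 0 0 0 0 0;0 0 0 0 0 0 0")

```text
time_s: 4.73
ee_pos: [0.541, -0.2007, 0.1212]
eef_rot: [-3.141, 0.001, 0.341]
force: [-0.3, -0.5, 0.5]
grip_width: 0.0939
grip_force: 0.0
```

Call:
carry_out(motion="0 0 0 0 0 0 100;0 0 0 0 0 0 120;0 0 0 0 0 0 130;0 0 0 0 0 0 140;0 0 0 0 0 0 150;0 0 0 0 0 0 160;0 0 0 0 0 0 170;0 0 0 0 0 0 180;0 0 0 0 0 0 190;0 0 0 0 0 0 200;0 0 0 0 0 0 200;0 0 0 0 0 0 200", grip_force=30)

```text
time_s: 5.73
ee_pos: [0.5411, -0.2008, 0.1215]
eef_rot: [3.142, -0.0, 0.341]
force: [-0.1, 1.0, 0.6]
grip_width: 0.044
grip_force: 30.0
```

Run:
```python
from h import *
c=dict(np.load('w1.npz'));P=pts(c);v=c['pixels'].max(2)
# wrist estimate of disc & panel
a=P[190:290,20:160].reshape(-1,3);a=a[np.isfinite(a[:,0])&(a[:,2]>.075)&(a[:,2]<.145)]
for _ in range(5):
    o=a.mean(0);n=np.linalg.svd(a-o,full_matrices=False)[2][2];n*=np.sign(n[2]);a=a[abs((a-o)@n)<.003]
print(len(a),n,np.degrees(np.arcsin(n[2])),np.degrees(np.arctan2(n[1],n[0])))
m=(v<45);m[:200]=0;m[275:]=0;m[:,:35]=0;m[:,120:]=0
k=P[m];k=k[np.isfinite(k[:,0])&(abs((k-o)@n)<.004)];print(k.mean(0),(k.max(0)+k.min(0))/2,np.ptp(k,0))
ob=ctrl.get_obs();print(ob['ee_pos'],ob['eef_rot'],ob['force'],ob['grip_width'],ob['grip_force'])
```

```text
10266 [ 0.80530282 -0.14768999  0.57417335] 35.04176225897633 -10.392377843681563
[0.44791226 0.01417878 0.1108823 ] [0.44840423 0.01376389 0.11054336] [0.0350123  0.05787418 0.04836087]
[ 0.54114069 -0.20084315  0.12145591] [ 3.14158379e+00 -5.13292084e-05  3.40812571e-01] [-0.13470505  0.99888084  0.55815139] 0.04398394350800563 29.994553327560425
```

Call:
carry_out(motion="0 0 0.004 0 0 0 200;0 0 0.008 0 0 0 200;0 0 0.0125 0 0 0 200;0 0 0.0125 0 0 0 200;0 0 0.0125 0 0 0 200;0 0 0.0125 0 0 0 200;0 0 0.0125 0 0 0 200;0 0 0.0125 0 0 0 200;0 0 0.0125 0 0 0 200;0 0 0.0125 0 0 0 200;0 0 0.0125 0 0 0 200;0 0 0.0125 0 0 0 200;0 0 0.008 0 0 0 200;0 0 0.005 0 0 0 200;0 0 0 0 0 0 200")

```text
time_s: 6.98
ee_pos: [0.5413, -0.2009, 0.2725]
eef_rot: [3.141, -0.001, 0.341]
force: [0.2, 0.2, -4.0]
grip_width: 0.044
grip_force: 30.0
```

Call:
carry_out(motion="0.0045 0.0133 0 0 0 -2.143 200;0.0045 0.0133 0 0 0 -2.143 200;0.0045 0.0133 0 0 0 -2.143 200;0.0045 0.0133 0 0 0 -2.143 200;0.0045 0.0133 0 0 0 -2.143 200;0.0045 0.0133 0 0 0 -2.143 200;0.0045 0.0133 0 0 0 -2.143 200;0.0045 0.0133 0 0 0 -2.143 200;0.0045 0.0133 0 0 0 -2.143 200;0.0045 0.0133 0 0 0 -2.143 200;0.0045 0.0133 0 0 0 -2.143 200;0.0045 0.0133 0 0 0 -2.143 200;0.0045 0.0133 0 0 0 -2.143 200;0.0045 0.0133 0 0 0 -2.143 200;0 0 0 0 0 0 200;0 0 0 0 0 0 200")

```text
time_s: 8.32
ee_pos: [0.6039, -0.0144, 0.2706]
eef_rot: [3.141, 0.001, -0.181]
force: [0.7, -0.6, -3.0]
grip_width: 0.0437
grip_force: 30.0
```

Call:
carry_out(motion="0 0 0 -0.453 -2.459 0 200;0 0 0 -0.453 -2.459 0 200;0 0 0 -0.453 -2.459 0 200;0 0 0 -0.453 -2.459 0 200;0 0 0 -0.453 -2.459 0 200;0 0 0 -0.453 -2.459 0 200;0 0 0 -0.453 -2.459 0 200;0 0 0 -0.453 -2.459 0 200;0 0 0 -0.453 -2.459 0 200;0 0 0 -0.453 -2.459 0 200;0 0 0 -0.453 -2.459 0 200;0 0 0 -0.453 -2.459 0 200;0 0 0 -0.453 -2.459 0 200;0 0 0 -0.453 -2.459 0 200;0 0 0 0 0 0 200;0 0 0 0 0 0 200")

```text
time_s: 9.65
ee_pos: [0.6035, -0.0153, 0.2712]
eef_rot: [3.141, -0.609, -0.183]
force: [-0.3, -0.2, -3.2]
grip_width: 0.0439
grip_force: 30.0
```

```bash
cat > t.py <<'E'
from h import *
import sys
c=snap('scene',sys.argv[1]);P=pts(c);H=cv2.cvtColor(c['pixels'],cv2.COLOR_RGB2HSV).astype(int)
o=ctrl.get_obs();print(o['time_s'],o['ee_pos'],o['eef_rot'],o['qpos'].round(2),o['force'].round(2),o['moment'].round(2))
T=R.from_euler('xyz',o['eef_rot']).as_matrix(); Rt=T@np.diag([-1.,1,-1]); Rt[:,1]*=1
Rt=np.c_[-T[:,0],T[:,1],-T[:,2]]; print('nose dir',Rt[:,0],'det',np.linalg.det(Rt))
head=o['ee_pos']-.019*T[:,2]
disc=np.array([.4482,.0140,.1107]); n=np.array([.8056,-.1486,.5736])
print('spot err',head+.18*Rt[:,0]-disc,'ang',np.degrees(np.arccos(-n@Rt[:,0])))
m=(H[...,0]>20)&(H[...,0]<35)&(H[...,1]>130)
L=(P-head)@Rt; m&=(np.abs(np.nan_to_num(L,nan=9))<[.08,.04,.045]).all(-1)
Y=L[m]; print('yellow local (want +-55,+-22,+-25)',len(Y),np.percentile(Y,[1,99],axis=0).round(4))
# back face or top face normal
for ax,val in((0,-.055),(2,.025),(1,.022),(1,-.022)):
    F=Y[abs(Y[:,ax]-val)<.006]
    if len(F)>60:
        q=F-F.mean(0);nn=np.linalg.svd(q,full_matrices=False)[2][2];print('face',ax,val,len(F),nn*np.sign(nn[ax]),np.median(F[:,ax]))
E
python3 t.py s2
```

```text
9.7 [ 0.60392786 -0.01515999  0.27148024] [ 3.14137736 -0.60947061 -0.182752  ] [-0.05  0.06  1.76 -0.11  0.72  1.76] [ 0.03 -0.07 -4.09] [ 0.1   0.77 -0.05]
nose dir [-0.80629675  0.149015   -0.57243347] det 0.9999999999999997
spot err [-9.99260139e-05 -3.56658107e-04  7.33212876e-02] ang nan
yellow local (want +-55,+-22,+-25) 565 [[-0.0581 -0.0207 -0.0294]
 [ 0.0397  0.0212  0.0248]]
face 0 -0.055 472 [ 0.99989748 -0.01282712 -0.00636286] -0.05502029923604
face 2 0.025 178 [-0.03723881  0.00887586  0.99926698] 0.023390923153062876
face 1 0.022 157 [-0.03404749  0.99925252  0.01830746] 0.019098600731566332
face 1 -0.022 98 [ 0.87291719  0.48781219 -0.00740563] -0.018996684819519966t.py:9: RuntimeWarning: invalid value encountered in arccos
  print('spot err',head+.18*Rt[:,0]-disc,'ang',np.degrees(np.arccos(-n@Rt[:,0])))
```

View pics/s2.png

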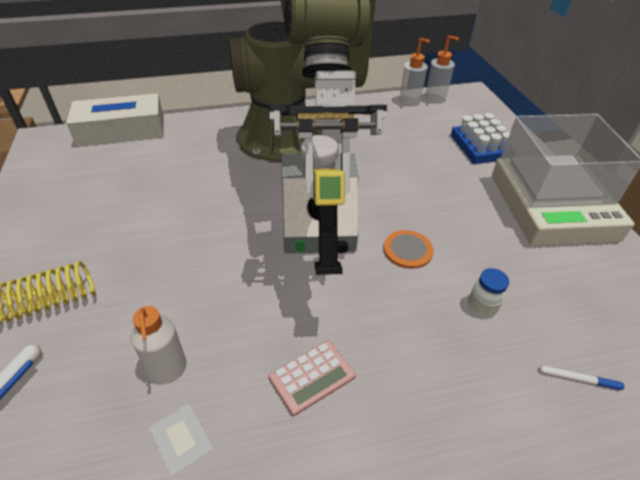

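The picture shows the screen end at (329,188), facing the camera, with the handle hanging free and the grip straight. The remaining error is 73 mm of height.

Call:
carry_out(motion="0 0 -0.006 0 0 0 200;0 0 -0.008 0 0 0 200;0 0 -0.01 0 0 0 200;0 0 -0.01 0 0 0 200;0 0 -0.01 0 0 0 200;0 0 -0.01 0 0 0 200;0 0 -0.008 0 0 0 200;0 0 -0.006 0 0 0 200;0 0 -0.003 0 0 0 200;0 0 -0.0023 0 0 0 200;0 0 0 0 0 0 200;0 0 0 0 0 0 200")

```text
time_s: 10.7
ee_pos: [0.6043, -0.0146, 0.1985]
eef_rot: [-3.141, -0.612, -0.183]
force: [0.3, 1.0, -3.3]
grip_width: 0.0438
grip_force: 30.0
```

```bash
python3 t.py s3 2>/dev/null
```

```text
10.75 [ 0.60431742 -0.01464573  0.19865161] [-3.1409375  -0.61173195 -0.1831097 ] [-0.05  0.14  1.85 -0.14  0.54  1.8 ] [-0.26  0.02 -2.69] [ 0.13  0.76 -0.01]
nose dir [-0.80496851  0.14906731 -0.57428619] det 1.0000000000000009
spot err [0.0004918  0.00016098 0.00013453] ang nan
yellow local (want +-55,+-22,+-25) 597 [[-0.0587 -0.0211 -0.0328]
 [ 0.0443  0.0211  0.0249]]
face 0 -0.055 422 [ 0.9998576  -0.00626969 -0.01566769] -0.0551985727710333
face 2 0.025 256 [-0.02935365  0.01875978  0.99939303] 0.024522214895376954
face 1 0.022 121 [-9.97188071e-04  9.99985690e-01  5.25603248e-03] 0.018762144691786165
face 1 -0.022 105 [-0.00998397  0.99993028 -0.00630455] -0.019254129172110723
```

Call:
carry_out(motion="0 0 0 0 0 0 200;0 0 0 0 0 0 200;0 0 0 0 0 0 200;0 0 0 0 0 0 200;0 0 0 0 0 0 200;0 0 0 0 0 0 200;0 0 0 0 0 0 200;0 0 0 0 0 0 200;0 0 0 0 0 0 200;0 0 0 0 0 0 200;0 0 0 0 0 0 200;0 0 0 0 0 0 200;0 0 0 0 0 0 200;0 0 0 0 0 0 200;0 0 0 0 0 0 200")

```text
time_s: 12.0
ee_pos: [0.6041, -0.0147, 0.1982]
eef_rot: [-3.141, -0.611, -0.183]
force: [0.3, -0.1, -4.2]
grip_width: 0.0442
grip_force: 30.0
```

Call:
carry_out(motion="0 0 0 0 0 0 200;0 0 0 0 0 0 200;0 0 0 0 0 0 200;0 0 0 0 0 0 200;0 0 0 0 0 0 200;0 0 0 0 0 0 200;0 0 0 0 0 0 200;0 0 0 0 0 0 200;0 0 0 0 0 0 200;0 0 0 0 0 0 200;0 0 0 0 0 0 200;0 0 0 0 0 0 200;0 0 0 0 0 0 200;0 0 0 0 0 0 200")

```text
time_s: 13.17
ee_pos: [0.6041, -0.0147, 0.1981]
eef_rot: [-3.141, -0.611, -0.183]
force: [-0.0, -0.2, -2.7]
grip_width: 0.0439
grip_force: 30.0
```

Call:
carry_out(motion="0 0 0.004 0 0 0 200;0 0 0.008 0 0 0 200;0 0 0.01 0 0 0 200;0 0 0.01 0 0 0 200;0 0 0.01 0 0 0 200;0 0 0.01 0 0 0 200;0 0 0.01 0 0 0 200;0 0 0.008 0 0 0 200;0 0 0.005 0 0 0 200;0 0 0 0 0 0 200")

```text
time_s: 14.0
ee_pos: [0.6044, -0.0146, 0.2746]
eef_rot: [-3.141, -0.613, -0.183]
force: [0.6, 0.5, -3.0]
grip_width: 0.0439
grip_force: 30.0
```

Call:
carry_out(motion="0 0 0 0.453 2.459 0 200;0 0 0 0.453 2.459 0 200;0 0 0 0.453 2.459 0 200;0 0 0 0.453 2.459 0 200;0 0 0 0.453 2.459 0 200;0 0 0 0.453 2.459 0 200;0 0 0 0.453 2.459 0 200;0 0 0 0.453 2.459 0 200;0 0 0 0.453 2.459 0 200;0 0 0 0.453 2.459 0 200;0 0 0 0.453 2.459 0 200;0 0 0 0.453 2.459 0 200;0 0 0 0.453 2.459 0 200;0 0 0 0.453 2.459 0 200;0 0 0 0 0 0 200")

```text
time_s: 15.25
ee_pos: [0.6046, -0.0149, 0.2719]
eef_rot: [3.141, 0.003, -0.183]
force: [0.1, -0.6, -4.1]
grip_width: 0.0439
grip_force: 30.0
```

Call:
carry_out(motion="-0.0057 0.0134 0 0 0 1.56 200;-0.0057 0.0134 0 0 0 1.56 200;-0.0057 0.0134 0 0 0 1.56 200;-0.0057 0.0134 0 0 0 1.56 200;-0.0057 0.0134 0 0 0 1.56 200;-0.0057 0.0134 0 0 0 1.56 200;-0.0057 0.0134 0 0 0 1.56 200;-0.0057 0.0134 0 0 0 1.56 200;-0.0057 0.0134 0 0 0 1.56 200;-0.0057 0.0134 0 0 0 1.56 200;-0.0057 0.0134 0 0 0 1.56 200;-0.0057 0.0134 0 0 0 1.56 200;-0.0057 0.0134 0 0 0 1.56 200;-0.0057 0.0134 0 0 0 1.56 200;-0.0057 0.0134 0 0 0 1.56 200;-0.0057 0.0134 0 0 0 1.56 200;0 0 0 0 0 0 200;0 0 0 0 0 0 200;0 0 0 0 0 0 200")

```text
time_s: 16.83
ee_pos: [0.5129, 0.1997, 0.2731]
eef_rot: [3.141, 0.0, 0.253]
force: [0.7, -1.0, -3.8]
grip_width: 0.0439
grip_force: 30.0
```

```bash
python3 t.py s4 2>/dev/null
python3 - <<'E'
from h import *
# dock seen now by both cams; full rim ellipse from combined orange points
for n in('side','scene'):
    c=ctrl.camera(n);P=pts(c);H=cv2.cvtColor(c['pixels'],cv2.COLOR_RGB2HSV).astype(int)
    m=(H[...,0]<15)&(H[...,1]>150)&(P[...,2]>.008)&(P[...,2]<.02)&(abs(P[...,0]-.513)<.08)&(abs(P[...,1]-.2)<.08)
    D=P[m];A=np.c_[2*D[:,:2],np.ones(len(D))];s=np.linalg.lstsq(A,(D[:,:2]**2).sum(1),rcond=None)[0];print(n,len(D),s[:2],(D[:,:2].max(0)+D[:,:2].min(0))/2)
E
```

```text
16.8833 [0.51300669 0.19945365 0.27310895] [3.14145646e+00 3.14782889e-05 2.52324454e-01] [ 0.3   0.26  1.42 -0.    1.47  1.62] [-0.41 -0.83 -3.94] [-0.03  0.17 -0.01]
nose dir [-9.68334725e-01 -2.49655481e-01  3.14782889e-05] det 0.9999999999999993
spot err [-0.10949362  0.14051831  0.18141462] ang 42.014659987906796
yellow local (want +-55,+-22,+-25) 1350 [[-0.0573 -0.0203 -0.03  ]
 [ 0.0525  0.0228  0.0265]]
face 0 -0.055 271 [ 0.99749819 -0.05665769 -0.04227604] -0.05478787391008222
face 2 0.025 672 [-0.00501472  0.04765423  0.9988513 ] 0.024534960994488406
face 1 0.022 759 [-0.00722068  0.99949455  0.03095989] 0.020690033519644137
face 1 -0.022 63 [ 0.03299904  0.20684201 -0.9778177 ] -0.01782011735712798
side 242 [0.51066675 0.19937662] [0.51638063 0.19814463]
scene 571 [0.5125474  0.20187458] [0.5133817  0.20093357]
```

View pics/s4.png

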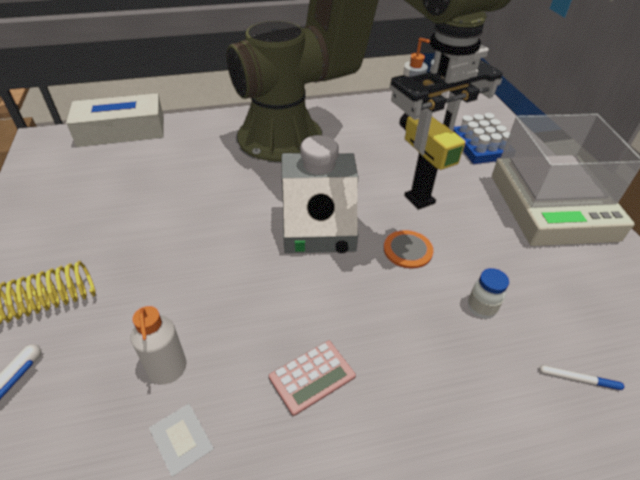

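The thermometer hangs upright over the dock at (408,248), with its foot at (420,198). Next I lower it, creeping the last few millimetres.

Call:
carry_out(motion="0 0.0007 -0.006 0 0 0 200;0 0 -0.01 0 0 0 200;0 0 -0.012 0 0 0 200;0 0 -0.012 0 0 0 200;0 0 -0.012 0 0 0 200;0 0 -0.012 0 0 0 200;0 0 -0.012 0 0 0 200;0 0 -0.012 0 0 0 200;0 0 -0.012 0 0 0 200;0 0 -0.01 0 0 0 200;0 0 -0.008 0 0 0 200;0 0 -0.006 0 0 0 200;0 0 -0.005 0 0 0 200;0 0 -0.004 0 0 0 200;0 0 -0.002 0 0 0 200;0 0 0 0 0 0 200;0 0 0 0 0 0 200")

```text
time_s: 18.4
ee_pos: [0.513, 0.2005, 0.1384]
eef_rot: [-3.142, -0.0, 0.253]
force: [-0.1, -0.0, -3.0]
grip_width: 0.0437
grip_force: 30.0
```

Call:
carry_out(motion="0 0 -0.0005 0 0 0 200;0 0 -0.0005 0 0 0 200;0 0 -0.0005 0 0 0 200;0 0 -0.0005 0 0 0 200;0 0 0 0 0 0 200;0 0 0 0 0 0 200")

```text
time_s: 18.9
ee_pos: [0.5129, 0.2005, 0.1362]
eef_rot: [3.142, -0.0, 0.253]
force: [-0.6, -0.1, -2.8]
grip_width: 0.0438
grip_force: 30.0
```

Call:
carry_out(motion="0 0 -0.0005 0 0 0 200;0 0 -0.0005 0 0 0 200;0 0 -0.0005 0 0 0 200;0 0 -0.0005 0 0 0 200;0 0 0 0 0 0 200;0 0 0 0 0 0 200")

```text
time_s: 19.4
ee_pos: [0.5129, 0.2004, 0.1341]
eef_rot: [-3.142, 0.0, 0.253]
force: [0.1, 0.9, -3.4]
grip_width: 0.0436
grip_force: 30.0
```

Call:
carry_out(motion="0 0 -0.0004 0 0 0 200;0 0 0 0 0 0 200;0 0 0 0 0 0 200")

```text
time_s: 19.65
ee_pos: [0.5129, 0.2004, 0.1337]
eef_rot: [3.142, -0.0, 0.253]
force: [-0.5, 0.2, -3.1]
grip_width: 0.0443
grip_force: 30.0
```

Call:
carry_out(motion="0 0 -0.0004 0 0 0 200;0 0 0 0 0 0 200;0 0 0 0 0 0 200")

```text
time_s: 19.9
ee_pos: [0.513, 0.2005, 0.1335]
eef_rot: [-3.142, -0.0, 0.253]
force: [-0.3, 0.2, -2.1]
grip_width: 0.0439
grip_force: 30.0
```

Call:
carry_out(motion="0 0 -0.0004 0 0 0 200;0 0 0 0 0 0 200;0 0 0 0 0 0 200")

```text
time_s: 20.15
ee_pos: [0.5131, 0.2005, 0.1334]
eef_rot: [-3.142, -0.001, 0.253]
force: [-1.3, -1.0, 4.1]
grip_width: 0.0439
grip_force: 30.0
```

Contact shows as a force change from -3 to +4 N. I now ease the grip and open slowly.

Call:
carry_out(motion="0 0 0 0 0 0 200;0 0 0 0 0 0 200;0 0 0 0 0 0 138;0 0 0 0 0 0 134;0 0 0 0 0 0 130;0 0 0 0 0 0 126;0 0 0 0 0 0 122;0 0 0 0 0 0 116;0 0 0 0 0 0 108;0 0 0 0 0 0 96;0 0 0 0 0 0 80;0 0 0 0 0 0 60;0 0 0 0 0 0 30;0 0 0 0 0 0 0;0 0 0 0 0 0 0;0 0 0 0 0 0 0", grip_force=5)

```text
time_s: 21.48
ee_pos: [0.5129, 0.2004, 0.1329]
eef_rot: [-3.142, 0.0, 0.253]
force: [0.9, -0.5, -0.1]
grip_width: 0.0929
grip_force: 0.0
```

```bash
python3 t.py s5 2>/dev/null
```

```text
21.5333 [0.51292692 0.20045476 0.13294521] [-3.14157586e+00 -2.00951170e-05  2.52811761e-01] [0.31 0.37 1.6  0.   1.17 1.62] [ 0.6  -0.3   0.47] [-0.04  0.17 -0.04]
nose dir [-9.68212951e-01 -2.50127328e-01 -2.00951170e-05] det 1.0
spot err [-0.1095517   0.14143144  0.0412416 ] ang 42.026526158463405
yellow local (want +-55,+-22,+-25) 1116 [[-0.0569 -0.0181 -0.0316]
 [ 0.0223  0.023   0.0276]]
face 0 -0.055 184 [ 0.99853353 -0.03280884 -0.04306238] -0.05467627350778566
face 2 0.025 647 [-0.01123093  0.03827693  0.99920405] 0.025093160628591155
face 1 0.022 580 [-0.0152999   0.99930598  0.0339627 ] 0.02081176863391114
```

It is standing and free of the fingers. I now back straight up.

Call:
carry_out(motion="0 0 0.004 0 0 0 0;0 0 0.008 0 0 0 0;0 0 0.015 0 0 0 0;0 0 0.015 0 0 0 0;0 0 0.015 0 0 0 0;0 0 0.015 0 0 0 0;0 0 0.015 0 0 0 0;0 0 0.015 0 0 0 0;0 0 0.015 0 0 0 0;0 0 0.015 0 0 0 0;0 0 0.015 0 0 0 0;0 0 0.015 0 0 0 0;0 0 0.008 0 0 0 0;0 0 0 0 0 0 0;0 0 0 0 0 0 0;0 0 0 0 0 0 0")

```text
time_s: 22.87
ee_pos: [0.5127, 0.2003, 0.3021]
eef_rot: [3.142, 0.001, 0.253]
force: [-0.1, -0.2, 0.6]
grip_width: 0.0941
grip_force: 0.0
```

Run:
```python
from h import *
c=snap('scene','s6');w=ctrl.camera('wrist')
for c in (c,w):
    P=pts(c);H=cv2.cvtColor(c['pixels'],cv2.COLOR_RGB2HSV).astype(int)
    m=(H[...,0]>20)&(H[...,0]<35)&(H[...,1]>130)&(P[...,2]>.168)&(P[...,2]<.19)&(abs(P[...,1]-.2)<.1)
    T=P[m];print(len(T),np.median(T[:,2]),cv2.minAreaRect((T[:,:2]*1000).astype(np.float32)))
```

```text
890 0.17687846086702286 ((293.1338806152344, 169.81692504882812), (564.7987060546875, 51.33447265625), 7.446974277496338)
7047 0.17621147933224357 ((513.1279296875, 200.33798217773438), (112.13545227050781, 43.99433135986328), 14.587674140930176)
```

View pics/s6.png

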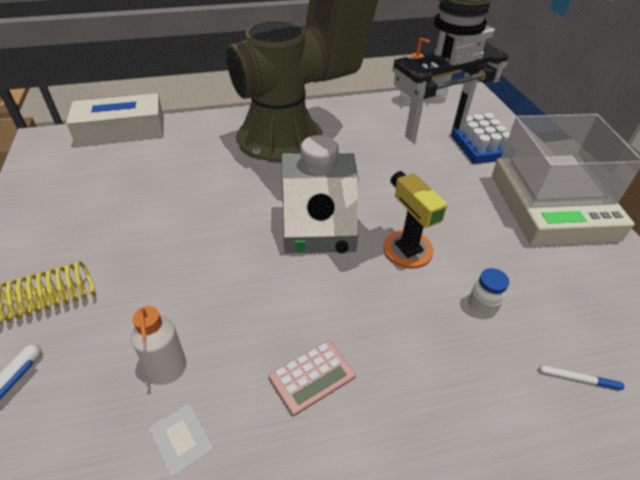

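The thermometer stands centred on the dock, with its foot at (409,248). The gripper is clear of it, and the bottle, jar and calculator are unmoved.

```bash
python3 -c "
from station import ctrl
print(ctrl.hand_in())"
```

```text
the job is handed in; nothing more can be done
None
```

I held the thermometer square to the black disc, about 100 mm away, for about 2.5 s; it now stands by itself on the middle of the dock, the bystanders are unmoved, and the job is handed in at about 23 s.

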